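# Slide a shaft carrier home into its locating notches and latch it

## Robot

A 6-joint arm with a two-finger parallel gripper is mounted at the origin on the work surface. World frame = base frame: x ahead of the robot, y to its left, z up, the work surface at z = 0. Lengths are in m, angles in rad, forces in N, time in s.
With the tool pointing down it reaches from about 0.325 to 0.925 m from the base axis. Payload 3.1 kg.
Tool frame: the origin (TCP) lies midway between the tips of the shut fingers; the grasp point (between the pads) lies behind it (robot.hold_point_z is the z of the grasp point in the tool frame, in m); z points along the fingers, y is the line along which they close (so a half turn about z gives the same grasp; the last joint's range is limited). The gripper opens to 85 mm and grips with 20 to 120 N. Pads are 22 mm wide; open, the fingers measure 114 mm over their backs; the gripper's body (76 mm by 85 mm) begins 54 mm behind the grasp point. The pads swing forward as they close: fully open they stand 13 mm farther back than shut.
Start: joints at [1.181, 0.217, 1.613, -0, 1.311, -0.112], TCP at [0.171, 0.601, 0.231] pointing down, gripper open.
Joint ranges: [-2.75, 2.75], [-0.78, 2.1], [0.31, 2.55], [-1.13, 4.27], [0.13, 2.63], [-2.58, 2.58]. Speed limits (rad/s): [2.79, 2.79, 3.14, 3.14, 3.14, 3.14].

## Interface

Orientations are given as a unit quaternion [w, x, y, z].
In Python, from cell import readout, eyes, workorder, robot gives the robot as it stands.
- The arm moves only by the shell command python3 -m jog 'ROWS' [OPENING] [FORCE]. ROWS is JSON, a list of rows, each an object with "travel": the shift along the tool's x, y, z scaled (see below), a list of three; "turn": the turn, a rotation vector about the tool's x, y, z scaled (see below), a list of three. In form: [{"travel": [x, y, z], "turn": [wx, wy, wz]}, ...]. A call has 1 to 20 rows; each row is the pose to reach, as a shift and turn from the pose commanded when the call began, along the tool's axes at that moment, turning the shorter way round; what a row does not reach only later rows make up. The controller multiplies each number of a shift by 25 cm and each number of a turn by 360 degrees. A row lasts 1/10 s, in which the tool goes at most 50 mm and 8.59 degrees, less where a joint would pass 70% of its speed; a pose out of reach is approached as far as the arm can. A call with a number of a shift or a turn outside -1 to 1 is refused whole. A call with a gripper value outside its range is refused whole. OPENING is the closure, from -1 (fully open) to 1 (shut), set as the call begins (- or left out, the last holds). The fingers move at their own pace and stop on an object; FORCE is the grip in N (left out, the last holds). Time passes only in rows, so rows that repeat a pose let the fingers close. It gives the time, the measured TCP pose, the force, the opening and the grip force at its end, in the units of the state.
- readout.sense(): the state, without advancing time (a new reading comes with each control period).
- eyes.read_camera(name): name is "scene" or "top"; returns a dict with "img" (384x512x3 uint8, red, green, blue), "range_z" (384x512 float32, m along the optical axis (not along the pixel's ray), 0 where there is no reading), "fx", "fy", "cx", "cy" (pixels), "pose" (4x4, takes a point from camera to world coordinates). Camera axes: x right, y up, looking along -z (the intrinsics and any distortion apply to the point x, -y, -z); pixel columns grow to the right and rows downward; lengths in m; the calibration is good to about 2 mm. A picture is of the moment at which its call begins.
- workorder.close_job(): hands the job in; it is judged then, once.
The state is a dict: "time_s": time; "joint_pos": joint angles; "qd": joint speeds; "effort": joint torques, N m; "tcp_pos": TCP position; "ee_rot": TCP orientation; "force": force on the tool from outside, world axes, zero at the start; "wrist_torque": the same for the moment, N m; "width": finger opening in m; "finger_force": force on a finger pad.
Only numpy, scipy, OpenCV 4.12 (cv2) and the standard library are available. Lean on these libraries where they do the work, as an engineer would, in place of code of your own. Each camera call takes 0.05 s, during which the arm holds its last target. There are 200 camera calls.

## Task

On the rail fixture, push the wooden carrier board (with the turned shaft on it) along its rails towards the stop block until you feel it drop into its locating notches, then swing the small latch over the board's edge as far as it goes. Do it all by pushing with the fingertips: do not lift or carry the board, and leave everything else standing where it is.

Things in the scene. Friction and masses are not known exactly. Their poses are not given: they have to be found in the camera images.
- fixture: fixed aluminium rail fixture, plate 235 x 400 x 20 mm. Origin on the bench under the rails' centre line. Rails run along its y; the board travels to +y; the -y end is open. Heights above the bench: plate top 20, rail tops 28 mm. Rails lie within x +-45 mm. Side guides: inner faces x +-46.5, outer +-56.5, tops 42 mm high, y -190 to +195 mm. A 50 mm wide ledge lies beyond the guide on the -x side
- station (a point): point on the plate top, 20 mm above the bench, where the carrier's origin lies when it sits in the notches: fixture x 0, y +90 mm; axes as the fixture's. Four notches in the rails here, one for each foot, 19 mm long: the board drops 8 mm straight down, at this place only, onto the plate
- stop (a point): middle of the near face of the stop block across the rails, 50 mm high, at fixture y +193 mm, 43 mm beyond the front edge of the seated board. A board that reaches it has overrun its notches: push it back
- carrier: loose wooden board 90 (x) x 120 (y, along the rails) x 14 mm, 0.5 to 1 kg, on four 14 mm square steel feet. Origin under its centre at the level of the feet's undersides; board underside 11 mm, top 25 mm above it. Starts on the rail tops (origin 28 mm above the bench), 60 to 160 mm short of the station, axes as the fixture's, 1.5 mm play to each guide
- carrier_rear (a point): middle of the board's -y end face, where to push, 18 mm above the carrier's origin. The board slides with a few newtons (under 9); pushed slowly (40 mm/s or less) it drops into the notches by itself and the notch ends then stop it dead (play +-2.5 mm along the rails); pushed fast it may catch only half dropped, and the force rises hard
- carrier_shaft (a point): middle of the steel shaft fixed on the board: 104 mm long along y, 18 mm thick (24 mm at its collar), at carrier x -20 mm, axis 42 mm and top 54 mm above the carrier's origin, in cradles from x -37 to -3 mm; the board's +x half is bare
- latch (a joint): angle of the swing latch about its upright pivot, rad: 0 = arm along the fixture's +y, clear of the board; grows as the arm swings towards -x, over the board (counter-clockwise from above); 1.57 = straight across the board's edge; hard stop 1.6. Starts at 0 to 0.35. Light friction (about 1 N at the peg), stays where left. It passes over the board only once the board has dropped
- latch_pivot (a point): pivot of the latch at the arm's underside, 48 mm above the bench; at fixture x +80, y +90 mm. The arm is 16 mm wide, 6 mm thick (top 54 mm above the bench) and reaches 64 mm from the pivot
- latch_peg (a point): top of the upright black peg on the latch arm, 86 mm above the bench; the peg is 12 mm thick and 32 mm tall, 40 mm from the pivot. Push it sideways with a fingertip
- bushing: plain steel bushing, 32 mm outside, 36 mm tall, standing on the fixture's ledge on its -x side; origin at the centre of its underside. Leave it alone
- plug_gauge: small dark turned plug gauge, 26 mm across, 50 mm tall, standing on the same ledge; origin at the centre of its underside. Leave it alone
- oil_bottle: white oil bottle, 52 mm across, 130 mm tall; origin at the centre of its underside. Leave it alone
- screw_tin: open aluminium tin, 70 mm across, 60 mm tall; origin at the centre of its underside. Leave it alone
- hammer: hammer lying on the bench; origin about mid-length, underside. Leave it alone
- screwdriver: screwdriver lying on the bench; origin about mid-length, underside. Leave it alone
- setting_block: steel setting block 50 x 35 x 40 mm; origin at the centre of its underside. Leave it alone
Mind the look-alikes: they are no part of the job. What is shaped like the carrier but black or pink is not meant.

How it is judged:
On the way, in this order (a step that is already met when the one before it is completed fails the run):
1. the carrier board has dropped into its locating notches (z of carrier in the frame of station between -0.003 and 0.002 m and y of carrier in the frame of station between -0.005 and 0.005 m and x of carrier in the frame of station between -0.005 and 0.005 m and angle between carrier's own z axis and vertical below 0.03 rad), for 0.2 s.
2. the latch is swung over the board (value of joint latch above 1.4 rad), for 0.2 s.
At the end, for the whole second after the job is handed in: the board rests in its notches (origin within 2 mm of the plate's height and 5 mm of the station, level within 0.03 rad) and the latch stands at more than 1.4 rad over its edge, everything at rest (all of step 1 and value of joint latch above 1.4 rad and linear speed of carrier below 0.01 m/s); the robot touches nothing.
It fails at once if the carrier board is lifted more than 8 mm off its rails or tipped (z of carrier in the frame of station above 0.016 m or angle between carrier's own z axis and vertical above 0.2 rad).
It fails at once if another thing is shifted by more than 30 mm (distance of any of bushing, plug_gauge, oil_bottle, screw_tin, hammer, screwdriver, setting_block from where it was at the start of the episode above 0.03 m).
It fails at once if a standing bystander is knocked over (angle between any of bushing, plug_gauge, oil_bottle, screw_tin's own z axis and vertical above 0.5 rad).
It also fails if it takes over 50 s, if anything falls off the work surface, if the arm or the gripper's body presses on something with over 40 N, if the wrist force passes 120 N, or if a joint passes its speed limit or range.

## Working session

There is one attempt and no reset: what is moved stays moved. The work goes in short steps, Python scripts to look and compute and a shell command to move; the robot and the scene stay as the last step left them, time stands still between calls to the robot, and variables do not carry over. Pictures are saved under pics/ and viewed, at most 10 in all, crops included, and the job is handed in when it is done.

```bash
ls; mkdir -p pics; python3 - <<'E'
from cell import readout, eyes, robot
import cv2,numpy as np
s=readout.sense();print(s['tcp_pos'],s['ee_rot'],s['width'],s['time_s'],robot.hold_point_z)
for n in('scene','top'):
    c=eyes.read_camera(n);cv2.imwrite(f'pics/{n}0.png',c['img'][:,:,::-1]);np.savez(f'pics/{n}0.npz',**c)
    print(n,c['fx'],c['fy'],c['cx'],c['cy'],np.round(c['pose'],3).tolist(),[k for k in c])
E
```

```text
pics
[0.17106354 0.60027755 0.22993245] [-3.02527701e-04  1.38451409e-01  9.90368477e-01 -1.18106482e-03] 0.08572917451735759 0.0 -0.0187
scene 366.7253772960958 366.7253772960958 250.16449877452126 188.89075947297408 [[0.204, -0.737, 0.645, 1.165], [0.979, 0.161, -0.126, -0.157], [-0.011, 0.657, 0.754, 0.896], [0.0, 0.0, 0.0, 1.0]] ['img', 'range_z', 'fx', 'fy', 'cx', 'cy', 'pose']
top 441.2650461887398 441.2650461887398 258.3405252694653 195.0282642834931 [[0.016, 0.978, -0.208, 0.107], [-1.0, 0.014, -0.008, -0.028], [-0.005, 0.208, 0.978, 1.687], [0.0, 0.0, 0.0, 1.0]] ['img', 'range_z', 'fx', 'fy', 'cx', 'cy', 'pose']
```

View pics/scene0.png

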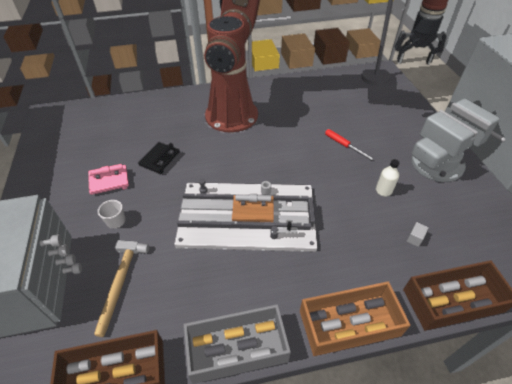

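View pics/top0.png

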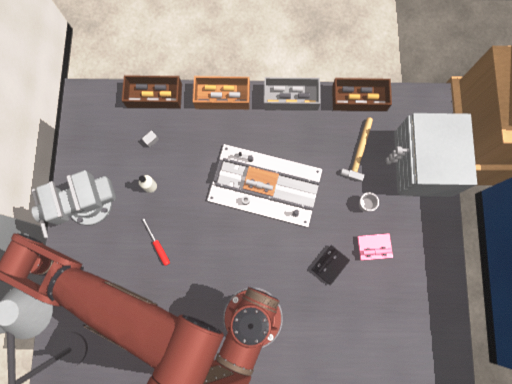

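Candidates: the orange-brown board on the fixture (scene 254,210; top 261,181), the black look-alike (scene 160,157; top 329,264) and the pink one (scene 108,180; top 375,246). I choose the wooden one on the rails. The latch and stop are at the right end in scene and the left end in top, so the board travels towards roughly world +y.

```bash
cat > h.py <<'E'
import numpy as np,cv2
from scipy.spatial.transform import Rotation as R
def cloud(c):
    v,u=np.mgrid[0:384,0:512];d=c['range_z']
    p=np.stack([(u-c['cx'])/c['fx']*d,-(v-c['cy'])/c['fy']*d,-d],-1)
    return p@c['pose'][:3,:3].T+c['pose'][:3,3]
def ray(c,u,v,z):
    r=c['pose'][:3,:3]@np.array([(u-c['cx'])/c['fx'],-(v-c['cy'])/c['fy'],-1]);o=c['pose'][:3,3]
    return o+r*(z-o[2])/r[2]
E
python3 - <<'E'
from h import *
im={}
for n in('scene','top'):
    c=dict(np.load(f'pics/{n}0.npz'));P=cloud(c);hsv=cv2.cvtColor(c['img'],cv2.COLOR_RGB2HSV)
    roi=np.zeros((384,512),bool)
    if n=='scene': roi[170:260,165:330]=1
    else: roi[140:232,200:330]=1
    m=roi&(P[...,2]>.010)&(P[...,2]<.03)&(c['range_z']>0)
    m=cv2.morphologyEx(m.astype(np.uint8),cv2.MORPH_OPEN,np.ones((3,3)))>0
    rect=cv2.minAreaRect(P[m][:,:2].astype(np.float32)*1000);print(n,rect,cv2.boxPoints(rect).tolist(), np.median(P[m][:,2]))
    # white mask contour via rays at z=.02
    w=(roi&(c['range_z']>0)&(P[...,2]>.008)).astype(np.uint8)
    k=cv2.connectedComponentsWithStats(w);i=1+np.argmax(k[2][1:,4]);cn=np.argwhere(k[1]==i)
    b=roi&(hsv[...,0]>5)&(hsv[...,0]<20)&(hsv[...,1]>110)
    print('board px',np.argwhere(b).mean(0)[::-1],b.sum(),'3d',np.median(P[b],0),cv2.minAreaRect(np.array([ray(c,u,v,.053)[:2]*1000 for v,u in np.argwhere(b)],np.float32)))
    a=(165,170,330,260) if n=='scene' else (200,140,330,232)
    cr=c['img'][a[1]:a[3],a[0]:a[2],::-1];im[n]=cv2.resize(cr,None,fx=4.6,fy=4.6,interpolation=cv2.INTER_CUBIC)
    im[n]=cv2.resize(im[n],(780,int(780*cr.shape[0]/cr.shape[1])))
    cv2.imwrite(f'pics/{n}0c.png',im[n])
E
```

```text
scene ((503.5180358886719, -38.49134826660156), (401.15032958984375, 239.38218688964844), 76.04251098632812) [[338.9817199707031, -204.27479553222656], [571.296142578125, -262.01422119140625], [668.0543212890625, 127.29209899902344], [435.73992919921875, 185.03152465820312]] 0.019824986999162297
board px [252.44264507 211.24291498] 741 3d [ 0.52967178 -0.02694536  0.05171655] ((518.7369995117188, -25.863525390625), (116.65084838867188, 89.68954467773438), 75.69866943359375)
top ((501.83209228515625, -38.962799072265625), (400.93695068359375, 237.2427215576172), 75.90312957763672) [[337.9564514160156, -204.50257873535156], [568.0546875, -262.285888671875], [665.707763671875, 126.57698059082031], [435.6094970703125, 184.36029052734375]] 0.020289559320018524
board px [260.8794926  179.14164905] 473 3d [ 0.52243728 -0.02382093  0.05280484] ((509.18505859375, -21.825462341308594), (116.78323364257812, 87.50286102294922), 76.30933380126953)
```

View pics/scene0c.png

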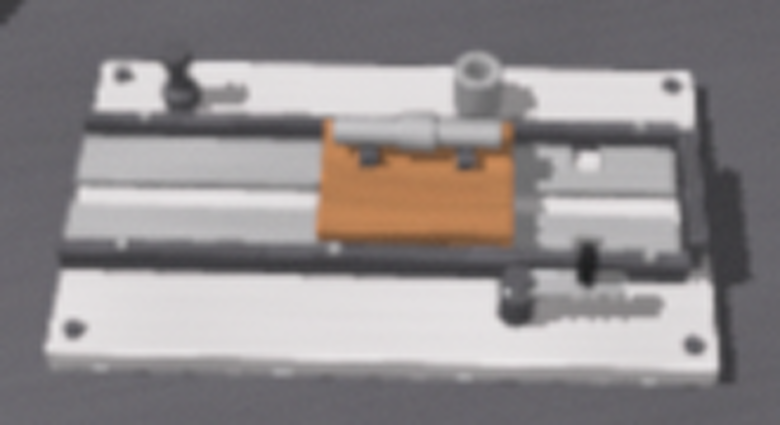

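View pics/top0c.png

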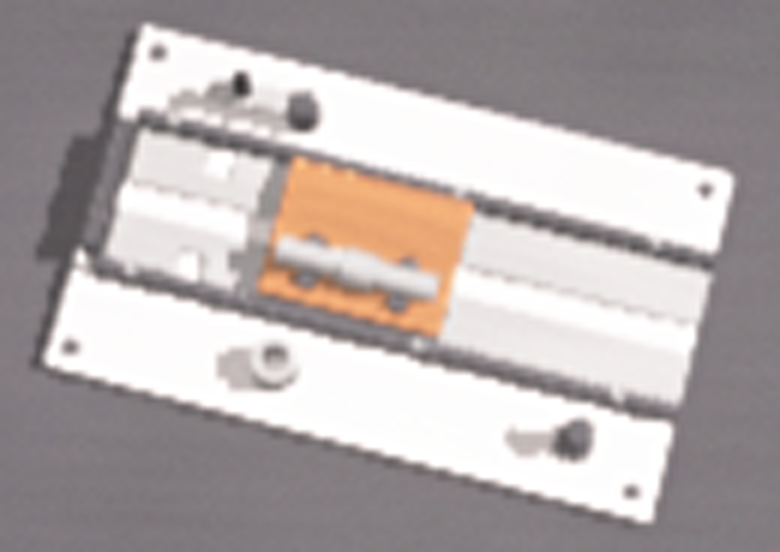

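The crops show the orange-brown board on the rails, with its shaft on the -x side. The bushing is at scene crop (478,85), the plug gauge at (182,90), the latch pivot at (515,295) and the black peg at (588,262). Next I check the fixture frame against the guides, shaft and peg.

```bash
python3 - <<'E'
from h import *
yaw=np.radians(-14.0);X=np.array([np.cos(yaw),np.sin(yaw)]);Y=np.array([-X[1],X[0]])
O=np.array([.5027,-.0387])-.011*X;print(O)
for n in('scene','top'):
    c=dict(np.load(f'pics/{n}0.npz'));P=cloud(c);ok=c['range_z']>0
    f=np.stack([(P[...,:2]-O)@X,(P[...,:2]-O)@Y],-1)*1000;z=P[...,2]*1000
    ins=ok&(abs(f[...,1])<215)&(f[...,0]>-125)&(f[...,0]<145)
    # x profile median height in strip y<-70 (empty)
    for lab,y0,y1 in(('empty',-180,-70),('board',-30,50)):
        s=ins&(f[...,1]>y0)&(f[...,1]<y1);print(n,lab,[(x,round(float(np.median(z[s&(abs(f[...,0]-x)<2.5)])))) for x in range(-110,135,5) if (s&(abs(f[...,0]-x)<2.5)).sum()>3])
    s=ins&(f[...,0]>8)&(f[...,0]<38);print(n,'y prof',[(y,round(float(np.median(z[s&(abs(f[...,1]-y)<2.5)])))) for y in range(-200,206,5) if (s&(abs(f[...,1]-y)<2.5)).sum()>3])
    hi=ins&(z>60)
    k=cv2.connectedComponentsWithStats(hi.astype(np.uint8))
    for i in range(1,k[0]):
        q=k[1]==i; print(' high',k[2][i,4],f[q].mean(0).round(1),z[q].max().round(1))
    d=ins&(c['img'].max(-1)<60)&(z>50)&(f[...,0]>20)
    print('dark hi',d.sum(),f[d].mean(0).round(1) if d.any() else '', z[d].max() if d.any() else '')
E
```

```text
[ 0.49202675 -0.03603886]
scene empty [(-105, 18), (-100, 19), (-95, 19), (-90, 19), (-85, 19), (-80, 19), (-75, 19), (-70, 20), (-65, 22), (-60, 30), (-55, 32), (-45, 38), (-40, 41), (-35, 37), (-30, 31), (-25, 27), (-20, 27), (-15, 27), (-10, 27), (-5, 27), (0, 27), (5, 22), (10, 19), (15, 19), (20, 22), (25, 27), (30, 27), (35, 27), (40, 27), (45, 27), (50, 28), (60, 40), (65, 41), (70, 31), (75, 19), (80, 19), (85, 19), (90, 19), (95, 19), (100, 19), (105, 19), (110, 19), (115, 19), (120, 19), (125, 19), (130, 8)]
scene board [(-105, 18), (-100, 18), (-95, 19), (-90, 19), (-85, 19), (-80, 19), (-75, 18), (-70, 20), (-65, 20), (-60, 35), (-10, 76), (-5, 77), (0, 72), (5, 64), (10, 53), (15, 51), (20, 52), (25, 52), (30, 51), (35, 52), (40, 53), (45, 52), (50, 52), (55, 52), (60, 46), (65, 41), (70, 30), (75, 19), (80, 18), (85, 19), (90, 19), (95, 19), (100, 19), (105, 19), (110, 20), (115, 19), (120, 19), (125, 19), (130, 7)]
scene y prof [(-195, 27), (-190, 25), (-185, 23), (-180, 24), (-175, 25), (-170, 26), (-165, 21), (-160, 26), (-155, 25), (-150, 21), (-145, 25), (-140, 25)
[... 2706 characters left out ...]
, 22), (110, 23), (115, 25), (120, 24), (125, 23), (130, 25), (135, 26), (140, 22), (145, 25), (150, 21), (155, 26), (160, 25), (165, 24), (170, 27), (175, 23), (180, 26), (185, 50), (190, 51), (195, 47), (205, 0)]
 high 1 [ 92.5 140. ] 61.9
 high 12 [ 89.4 118.2] 90.1
 high 3 [97.9 77.7] 64.4
 high 1 [ 82.5 129.1] 63.1
 high 1 [94.  88.6] 60.7
 high 2 [85.7 80.4] 61.7
 high 1 [  3.5 182.6] 60.5
 high 1 [ 9.3 49.8] 64.0
 high 1 [18.8 17.1] 60.6
 high 1 [28.1 -4. ] 61.8
 high 159 [-9.7 17.7] 87.9
 high 1 [ 17.6 -14.5] 66.3
 high 1 [ 8.  -9.2] 67.1
 high 1 [-29.3  31.7] 60.3
 high 2 [-65.6  62.9] 61.9
 high 1 [-72.3  43.5] 60.7
 high 1 [-80.9  45.1] 61.7
 high 23 [ -72.  -142.1] 73.3
dark hi 0
```

The guides (measured at -39 and +65) and the rail gap (about 12.5) put the rails' centre line on the plate's centre. The stop face, pivot and peg all put the y origin 8 mm lower. The corrected frame is O=(0.502,-0.047) with yaw -14°. It places the board at about y +26, which is 64 mm short as expected, and the latch at about 0. Now I work out the move.

```bash
cat > g.py <<'E'
import sys
from h import *
from cell import readout
yaw=np.radians(-14.);X=np.array([np.cos(yaw),np.sin(yaw),0]);Y=np.array([-X[1],X[0],0])
O=np.array([.5018,-.0467,0]);G=np.stack([-X,Y,[0,0,-1]],1)
def st():
    s=readout.sense();p=np.array(s['tcp_pos']);q=s['ee_rot'];T=R.from_quat([q[1],q[2],q[3],q[0]])
    print('F mm',((p-O)@np.stack([X,Y,[0,0,1]],1)*1000).round(1),'force F',(np.array(s['force'])@np.stack([X,Y,[0,0,1]],1)).round(1),'t',s['time_s'],'w',s['width'])
    return p,T
if __name__=='__main__':
    p,T=st()
    if len(sys.argv)>3:
        x,y,z=[float(a)/1000 for a in sys.argv[1:4]];d=O+x*X+y*Y+[0,0,z]-p
        print('travel',(T.inv().apply(d)/.25).round(4),'turn',((T.inv()*R.from_matrix(G)).as_rotvec()/2/np.pi).round(4))
E
python3 g.py 5 -85 150
```

```text
F mm [-477.4  547.8  230.1] force F [ 0.2 -0.4  0.6] t 0.1 w 0.08529710136894211
travel [-2.0134 -2.4645  0.3252] turn [-0.0004 -0.     -0.0053]
```

```bash
r='{"travel":[-0.67,-0.82,0],"turn":[0,0,-0.0053]}'; true
python3 -m jog '[{"travel":[-0.67,-0.82,0],"turn":[0,0,-0.0053]},{"travel":[-0.67,-0.82,0],"turn":[0,0,-0.0053]},{"travel":[-0.67,-0.82,0],"turn":[0,0,-0.0053]},{"travel":[-0.67,-0.82,0],"turn":[0,0,-0.0053]},{"travel":[-0.67,-0.82,0],"turn":[0,0,-0.0053]},{"travel":[-0.67,-0.82,0],"turn":[0,0,-0.0053]},{"travel":[-0.67,-0.82,0],"turn":[0,0,-0.0053]}]' 1 40
python3 -m jog '[{"travel":[-0.67,-0.82,0],"turn":[0,0,0]},{"travel":[-0.67,-0.82,0],"turn":[0,0,0]},{"travel":[-0.67,-0.82,0],"turn":[0,0,0]},{"travel":[-0.67,-0.82,0],"turn":[0,0,0]},{"travel":[-0.67,-0.82,0],"turn":[0,0,0]},{"travel":[-0.67,-0.82,0],"turn":[0,0,0]},{"travel":[-0.67,-0.82,0],"turn":[0,0,0]}]'
python3 g.py 5 -85 90
```

```text
time_s: 0.8
tcp_pos: [0.2767, 0.3559, 0.2308]
ee_rot: [-0.0, 0.124, 0.992, -0.0]
force: [-1.2, 1.1, -0.1]
width: 0.0002
finger_force: 0.0
time_s: 1.5
tcp_pos: [0.3901, 0.1176, 0.2313]
ee_rot: [0.0, 0.124, 0.992, 0.0]
force: [-0.1, 0.7, -0.3]
width: -0.0001
finger_force: 0.0
F mm [-148.1  132.4  231.3] force F [-0.3  0.6 -0.3] t 1.5 w -0.0001370918439186267
travel [-0.6156 -0.8673  0.5651] turn [ 0.     -0.     -0.0006]
```

```bash

python3 -m jog '[{"travel":[-0.61,-0.87,0],"turn":[0,0,0]},{"travel":[-0.61,-0.87,0],"turn":[0,0,0]},{"travel":[-0.61,-0.87,0],"turn":[0,0,0]},{"travel":[-0.61,-0.87,0],"turn":[0,0,0]},{"travel":[-0.61,-0.87,0],"turn":[0,0,0]},{"travel":[-0.61,-0.87,0],"turn":[0,0,0]},{"travel":[-0.61,-0.87,0.2],"turn":[0,0,0]},{"travel":[-0.61,-0.87,0.4],"turn":[0,0,0]},{"travel":[-0.61,-0.87,0.56],"turn":[0,0,0]},{"travel":[-0.61,-0.87,0.56],"turn":[0,0,0]},{"travel":[-0.61,-0.87,0.56],"turn":[0,0,0]}]' >/dev/null
python3 g.py 2 -80 36; python3 - <<'E'
from h import *
from cell import eyes
c=eyes.read_camera('scene');im=cv2.resize(c['img'][130:270,150:340,::-1],(760,560),interpolation=cv2.INTER_CUBIC);cv2.imwrite('pics/s1.png',im)
E
```

```text
F mm [  2.7 -82.7  91. ] force F [ 0.8 -0.5  0.5] t 2.6 w 4.725119225243847e-06
travel [0.0022 0.0107 0.2202] turn [ 0.0001 -0.0003  0.0003]
```

View pics/s1.png

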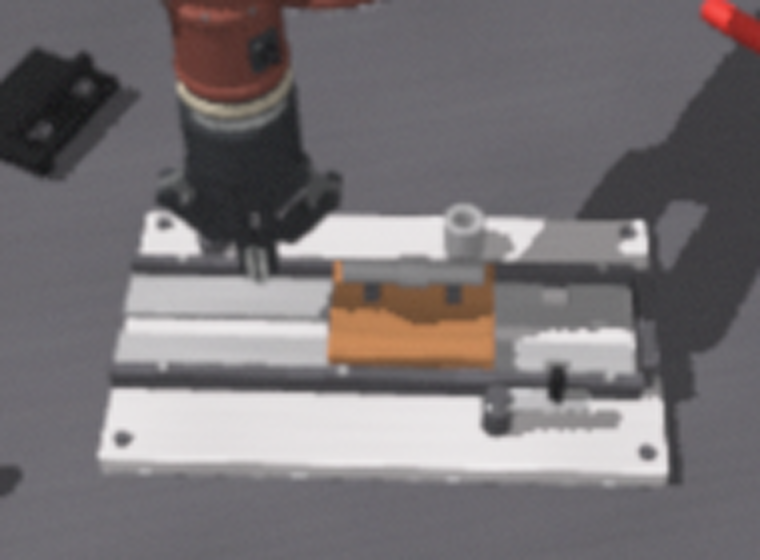

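The picture confirms the frame: fingertips at crop (258,275) are over the rails behind the board at (410,320), and the latch is untouched. The finger linkage spreads along the rails and could meet the shaft, so I turn the gripper 90°.

```bash
sed -i 's/G=np.stack(\[-X,Y/G=np.stack([Y,X/' g.py; python3 -c "
from cell import readout;print(readout.sense()['joint_pos'])"
python3 -m jog '[{"travel":[0,0,0],"turn":[0,0,0.25]},{"travel":[0,0,0],"turn":[0,0,0.25]},{"travel":[0,0,0],"turn":[0,0,0.25]},{"travel":[0,0,0],"turn":[0,0,0.25]},{"travel":[0,0,0],"turn":[0,0,0.25]},{"travel":[0,0,0],"turn":[0,0,0.25]},{"travel":[0,0,0],"turn":[0,0,0.25]},{"travel":[0,0,0],"turn":[0,0,0.25]},{"travel":[0,0,0],"turn":[0,0,0.25]},{"travel":[0,0,0],"turn":[0,0,0.25]},{"travel":[0,0,0],"turn":[0,0,0.25]},{"travel":[0,0,0],"turn":[0,0,0.25]}]'; python3 g.py 1 -70 36; python3 -c "
from cell import readout;print(readout.sense()['joint_pos'])"
```

```text
[-3.98635839e-01  1.25689484e-01  2.00414795e+00  4.65439872e-04
  1.00938638e+00 -1.72683716e+00]
time_s: 3.85
tcp_pos: [0.4874, -0.13, 0.0951]
ee_rot: [0.003, 0.788, 0.616, 0.002]
force: [0.0, -0.2, 0.3]
width: 0.0001
finger_force: 0.0
F mm [  6.2 -84.3  95.1] force F [ 0.1 -0.2  0.3] t 3.85 w 0.00010134649807552419
travel [ 0.0576 -0.0225  0.2362] turn [0.0011 0.0001 0.0001]
[-4.00048789e-01  1.22741753e-01  2.00265426e+00  2.43658071e-04
  1.00904570e+00 -1.56494493e-01]
```

```bash

python3 -m jog '[{"travel":[0.056,-0.02,0.1],"turn":[0,0,0]},{"travel":[0.056,-0.02,0.18],"turn":[0,0,0]},{"travel":[0.056,-0.02,0.22],"turn":[0,0,0]},{"travel":[0.056,-0.02,0.22],"turn":[0,0,0]},{"travel":[0.056,-0.02,0.22],"turn":[0,0,0]}]'; python3 g.py 1 -60 36
```

```text
time_s: 4.35
tcp_pos: [0.4842, -0.1151, 0.0376]
ee_rot: [0.001, 0.788, 0.616, 0.001]
force: [0.3, -0.5, -1.0]
width: -0.0001
finger_force: 0.0
F mm [ -0.5 -70.6  37.6] force F [ 0.5 -0.4 -1. ] t 4.35 w -6.834791394875376e-05
travel [0.0424 0.006  0.0063] turn [0.0004 0.     0.0001]
```

```bash

python3 -m jog '[{"travel":[0.014,0,0.006],"turn":[0,0,0]},{"travel":[0.028,0,0.006],"turn":[0,0,0]},{"travel":[0.042,0,0.006],"turn":[0,0,0]},{"travel":[0.056,0,0.006],"turn":[0,0,0]},{"travel":[0.07,0,0.006],"turn":[0,0,0]},{"travel":[0.084,0,0.006],"turn":[0,0,0]},{"travel":[0.098,0,0.006],"turn":[0,0,0]},{"travel":[0.112,0,0.006],"turn":[0,0,0]},{"travel":[0.126,0,0.006],"turn":[0,0,0]},{"travel":[0.14,0,0.006],"turn":[0,0,0]},{"travel":[0.154,0,0.006],"turn":[0,0,0]},{"travel":[0.168,0,0.006],"turn":[0,0,0]}]'; python3 g.py 
python3 -m jog '[{"travel":[0.012,0,0],"turn":[0,0,0]},{"travel":[0.024,0,0],"turn":[0,0,0]},{"travel":[0.036,0,0],"turn":[0,0,0]},{"travel":[0.048,0,0],"turn":[0,0,0]},{"travel":[0.06,0,0],"turn":[0,0,0]},{"travel":[0.072,0,0],"turn":[0,0,0]}]'; python3 g.py
```

```text
time_s: 5.55
tcp_pos: [0.4929, -0.0755, 0.0348]
ee_rot: [0.001, 0.788, 0.616, -0.001]
force: [-2.5, -7.1, -0.7]
width: 0.0001
finger_force: 3.4
F mm [ -1.7 -30.1  34.8] force F [-0.7 -7.5 -0.7] t 5.55 w 5.9483844339868665e-05
time_s: 6.15
tcp_pos: [0.4973, -0.0581, 0.0348]
ee_rot: [0.001, 0.788, 0.616, -0.001]
force: [-1.1, -6.8, -0.0]
width: 0.0002
finger_force: 3.5
F mm [ -1.6 -12.2  34.8] force F [ 0.6 -6.9 -0. ] t 6.15 w 0.00019092875578729967
```

Steady sliding at about 7 N. I continue slowly.

```bash

python3 -m jog '[{"travel":[0.012,0,0],"turn":[0,0,0]},{"travel":[0.024,0,0],"turn":[0,0,0]},{"travel":[0.036,0,0],"turn":[0,0,0]},{"travel":[0.048,0,0],"turn":[0,0,0]},{"travel":[0.058,0,0],"turn":[0,0,0]},{"travel":[0.068,0,0],"turn":[0,0,0]},{"travel":[0.076,0,0],"turn":[0,0,0]}]'; python3 g.py 
python3 -m jog '[{"travel":[0.008,0,0],"turn":[0,0,0]},{"travel":[0.016,0,0],"turn":[0,0,0]},{"travel":[0.024,0,0],"turn":[0,0,0]}]'; python3 g.py
```

```text
time_s: 6.85
tcp_pos: [0.5018, -0.0397, 0.0348]
ee_rot: [0.001, 0.788, 0.616, -0.002]
force: [-1.2, -6.6, 1.4]
width: -0.0001
finger_force: 3.6
F mm [-1.7  6.8 34.8] force F [ 0.4 -6.7  1.4] t 6.85 w -5.1473943263668535e-05
time_s: 7.15
tcp_pos: [0.5031, -0.034, 0.0348]
ee_rot: [0.001, 0.788, 0.616, -0.002]
force: [-2.0, -7.0, 0.2]
width: -0.0002
finger_force: 3.5
F mm [-1.8 12.7 34.8] force F [-0.3 -7.3  0.2] t 7.15 w -0.00023710214635625334
```

```bash

python3 -m jog '[{"travel":[0.008,0,0],"turn":[0,0,0]},{"travel":[0.016,0,0],"turn":[0,0,0]},{"travel":[0.024,0,0],"turn":[0,0,0]}]'|grep force; python3 g.py 
python3 -m jog '[{"travel":[0.008,0,0],"turn":[0,0,0]},{"travel":[0.016,0,0],"turn":[0,0,0]}]'|grep force; python3 g.py
```

```text
force: [-1.9, -8.7, 0.7]
finger_force: 5.5
F mm [-2.  19.1 34.7] force F [ 0.2 -8.9  0.7] t 7.45 w 3.336429107454064e-05
force: [-6.7, -23.3, 2.0]
finger_force: 12.0
F mm [-1.9 19.3 34.7] force F [ -0.9 -24.2   2. ] t 7.65 w -0.0005903897204749229
```

It stopped dead at the predicted place. I back off, rise and check the drop.

```bash

python3 -m jog '[{"travel":[-0.03,0,0],"turn":[0,0,0]},{"travel":[-0.15,0,0],"turn":[0,0,0]},{"travel":[-0.2,0,-0.15],"turn":[0,0,0]},{"travel":[-0.2,0,-0.35],"turn":[0,0,0]},{"travel":[-0.2,0,-0.5],"turn":[0,0,0]},{"travel":[-0.2,0,-0.5],"turn":[0,0,0]},{"travel":[-0.2,0,-0.5],"turn":[0,0,0]}]'|grep force; cat > m.py <<'E'
from g import *
from cell import eyes
c=eyes.read_camera('scene');P=cloud(c);F=(P-O)@np.stack([X,Y,[0,0,1]],1)*1000
s=(F[...,0]>8)&(F[...,0]<38)&(F[...,2]<60)
print('z(y)',[(y,round(float(np.median(F[s&(abs(F[...,1]-y)<2.5)][:,2])),1)) for y in range(15,165,5) if (s&(abs(F[...,1]-y)<2.5)).sum()>3])
d=(c['img'].max(-1)<70)&(F[...,2]>62)&(F[...,2]<95)&(F[...,0]>20)&(F[...,0]<110)&(F[...,1]>60)&(F[...,1]<150)
print('peg',d.sum(),F[d].mean(0).round(1))
cv2.imwrite(sys.argv[1],cv2.resize(c['img'][130:270,150:340,::-1],(760,560),interpolation=cv2.INTER_CUBIC))
E
python3 m.py pics/s2.png; python3 g.py 115 128 140
```

```text
force: [-0.4, -0.2, -1.3]
finger_force: 0.0
z(y) [(15, 26.6), (20, 26.8), (25, 26.5), (30, 27.0), (35, 43.9), (40, 43.9), (45, 42.7), (50, 44.7), (55, 44.0), (60, 43.4), (65, 43.5), (70, 43.8), (75, 44.4), (80, 44.0), (85, 43.9), (90, 43.3), (95, 43.2), (100, 44.2), (105, 44.5), (110, 44.0), (115, 43.2), (120, 42.9), (125, 44.5), (130, 44.9), (135, 43.8), (140, 43.6), (145, 43.8), (150, 44.7), (155, 26.8), (160, 27.3)]
peg 24 [ 84.3 127.8  74.4]
F mm [ -2.3 -25.  159.3] force F [-0.7 -0.3 -0.8] t 8.4 w 0.0001266282947937021
travel [0.6118 0.4693 0.0775] turn [-0.0001 -0.0001 -0.    ]
```

View pics/s2.png

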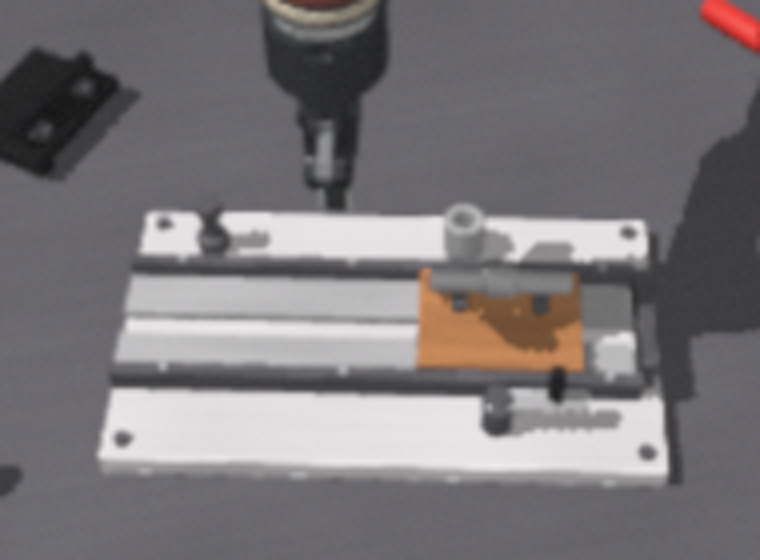

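The picture and depth show the board (crop 500,320) level at z 44 from y 33 to 152, so it is seated at the station. The latch is still at about 0, with its peg at F(80,130) (crop 558,383). Next I place the finger on the +x side of the peg.

```bash

python3 -m jog '[{"travel":[0.61,0.48,0],"turn":[0,0,0]},{"travel":[0.61,0.48,0],"turn":[0,0,0]},{"travel":[0.61,0.48,0],"turn":[0,0,0]},{"travel":[0.61,0.48,0],"turn":[0,0,0]},{"travel":[0.61,0.48,0],"turn":[0,0,0]},{"travel":[0.61,0.48,0.1],"turn":[0,0,0]},{"travel":[0.61,0.48,0.25],"turn":[0,0,0]},{"travel":[0.61,0.48,0.35],"turn":[0,0,0]},{"travel":[0.61,0.48,0.39],"turn":[0,0,0]},{"travel":[0.61,0.48,0.39],"turn":[0,0,0]},{"travel":[0.61,0.48,0.39],"turn":[0,0,0]}]'|grep force; python3 g.py 70 125 62
```

```text
force: [1.1, -0.1, 0.9]
finger_force: 0.0
F mm [118.4 126.9  62.6] force F [1.1 0.2 0.9] t 9.5 w 0.00013720511687619018
travel [-0.0077 -0.1934  0.0023] turn [ 0.     -0.     -0.0001]
```

Push -x by 48 mm at about 50 mm/s.

```bash

python3 -m jog '[{"travel":[-0.008,-0.02,0],"turn":[0,0,0]},{"travel":[-0.008,-0.04,0],"turn":[0,0,0]},{"travel":[-0.008,-0.06,0],"turn":[0,0,0]},{"travel":[-0.008,-0.08,0],"turn":[0,0,0]},{"travel":[-0.008,-0.1,0],"turn":[0,0,0]}]'|grep force; python3 g.py
python3 -m jog '[{"travel":[0,-0.02,0],"turn":[0,0,0]},{"travel":[0,-0.04,0],"turn":[0,0,0]},{"travel":[0,-0.06,0],"turn":[0,0,0]},{"travel":[0,-0.08,0],"turn":[0,0,0]},{"travel":[0,-0.093,0],"turn":[0,0,0]}]'|grep force; python3 g.py; python3 m.py pics/s3.png
```

```text
force: [1.4, 0.9, 1.1]
finger_force: 0.8
F mm [ 93.7 125.3  63.1] force F [1.1 1.2 1.1] t 10.0 w -0.0001894935761986622
force: [1.7, -1.1, 0.3]
finger_force: 0.8
F mm [ 69.8 124.9  62.3] force F [ 1.9 -0.6  0.3] t 10.5 w -0.00033629294789239064
z(y) [(15, 27.1), (20, 27.0), (25, 26.1), (30, 27.1), (35, 44.0), (40, 44.0), (45, 44.3), (50, 43.2), (55, 44.5), (60, 43.9), (65, 42.6), (70, 43.3), (75, 44.2), (80, 43.7), (85, 44.4), (90, 44.3), (95, 44.1), (100, 42.7), (105, 44.3), (110, 43.5), (155, 27.7), (160, 26.5)]
peg 20 [ 71.1 118.9  72.5]
```

View pics/s3.png

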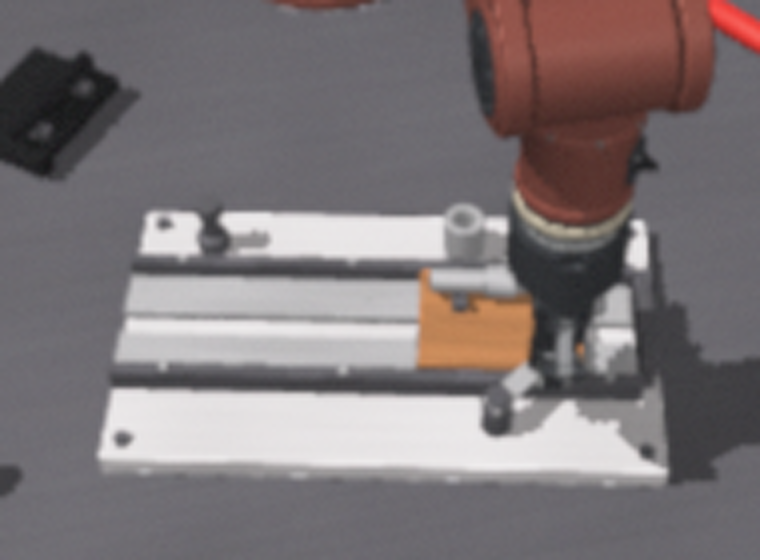

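The latch arm is at about 45° (crop 497,410 to 530,375) and the board is still seated. I move the finger to the +y side of the peg and push -y.

```bash

python3 -m jog '[{"travel":[0,0.04,0],"turn":[0,0,0]},{"travel":[0.06,0.04,0],"turn":[0,0,0]},{"travel":[0.13,0.03,0],"turn":[0,0,0]},{"travel":[0.13,-0.05,0],"turn":[0,0,0]},{"travel":[0.13,-0.1,0],"turn":[0,0,0]},{"travel":[0.13,-0.1,0],"turn":[0,0,0]}]'|grep force; python3 g.py 45 107 62
python3 -m jog '[{"travel":[-0.03,0,0],"turn":[0,0,0]},{"travel":[-0.05,0,0],"turn":[0,0,0]},{"travel":[-0.07,0,0],"turn":[0,0,0]},{"travel":[-0.09,0,0],"turn":[0,0,0]},{"travel":[-0.11,0,0],"turn":[0,0,0]},{"travel":[-0.13,0,0],"turn":[0,0,0]},{"travel":[-0.15,0,0],"turn":[0,0,0]}]'|grep force; python3 g.py 45 107 62
```

```text
force: [-0.0, 0.3, -0.6]
finger_force: 0.0
F mm [ 42.2 158.5  61.3] force F [-0.1  0.3 -0.6] t 11.15 w 7.825599967293405e-05
travel [-0.2059  0.0109 -0.0025] turn [-0.0005  0.0001  0.0003]
force: [-3.0, 5.9, -0.9]
finger_force: 2.2
F mm [ 42.2 121.2  61.4] force F [-4.3  5.  -0.9] t 11.85 w -0.0002561971949048004
travel [-0.057   0.0113 -0.0026] turn [-0.001  -0.0005 -0.0003]
```

```bash

python3 -m jog '[{"travel":[-0.012,0.005,-0.003],"turn":[0,0,0]},{"travel":[-0.024,0.005,-0.003],"turn":[0,0,0]},{"travel":[-0.036,0.005,-0.003],"turn":[0,0,0]},{"travel":[-0.044,0.005,-0.003],"turn":[0,0,0]}]'|grep force; python3 g.py 45 107 62
python3 -m jog '[{"travel":[-0.008,0,0],"turn":[0,0,0]},{"travel":[-0.014,0,0],"turn":[0,0,0]}]'|grep force; python3 g.py
```

```text
force: [-0.4, 2.0, -0.6]
finger_force: 0.8
F mm [ 46.5 108.6  63.2] force F [-0.8  1.8 -0.6] t 12.25 w 0.0002305152613799647
travel [-0.0065 -0.0061  0.0049] turn [ 0.0001  0.     -0.0001]
force: [-0.2, 1.6, 0.3]
finger_force: 0.7
F mm [ 46.6 105.2  63.3] force F [-0.5  1.5  0.3] t 12.45 w 2.1311674831619574e-05
```

Not at the hard stop yet, so I continue in small steps.

```bash

python3 -m jog '[{"travel":[-0.008,0,0],"turn":[0,0,0]},{"travel":[-0.012,0,0],"turn":[0,0,0]}]'|grep force; python3 g.py
python3 -m jog '[{"travel":[-0.006,0,0],"turn":[0,0,0]},{"travel":[-0.01,0,0],"turn":[0,0,0]}]'|grep force; python3 g.py
```

```text
force: [0.9, 5.5, 0.1]
finger_force: 2.8
F mm [ 46.5 103.1  63.3] force F [-0.4  5.5  0.1] t 12.65 w -0.00038458990682142683
force: [2.1, 11.7, -1.3]
finger_force: 6.0
F mm [ 46.6 102.9  63.4] force F [-0.8 11.8 -1.3] t 12.85 w 3.437648141936234e-05
```

Hard stop felt. I back off in +y, rise clear and verify.

```bash

python3 -m jog '[{"travel":[0.03,0,0],"turn":[0,0,0]},{"travel":[0.12,0,0],"turn":[0,0,0]},{"travel":[0.16,0,-0.15],"turn":[0,0,0]},{"travel":[0.16,0,-0.35],"turn":[0,0,0]},{"travel":[0.3,0,-0.5],"turn":[0,0,0]},{"travel":[0.5,0,-0.6],"turn":[0,0,0]},{"travel":[0.7,0,-0.6],"turn":[0,0,0]},{"travel":[0.8,0,-0.6],"turn":[0,0,0]},{"travel":[0.8,0,-0.6],"turn":[0,0,0]},{"travel":[0.8,0,-0.6],"turn":[0,0,0]},{"travel":[0.8,0,-0.6],"turn":[0,0,0]}]'|grep force; python3 g.py; python3 m.py pics/s4.png
```

```text
force: [-0.5, -0.0, 0.4]
finger_force: 0.0
F mm [ 46.4 298.6 212.5] force F [-0.5 -0.2  0.4] t 13.95 w 1.9417239743075148e-05
z(y) [(15, 27.1), (20, 27.0), (25, 27.6), (30, 26.3), (35, 44.8), (40, 43.8), (45, 43.0), (50, 43.8), (55, 43.9), (60, 43.6), (65, 42.8), (70, 43.7), (75, 43.8), (80, 52.8), (95, 43.7), (100, 43.2), (105, 43.8), (110, 43.8), (115, 44.0), (120, 43.9), (125, 43.4), (130, 44.3), (135, 43.8), (140, 43.7), (145, 43.4), (150, 44.4), (155, 27.3), (160, 27.3)]
peg 17 [46.8 87.1 75.8]
```

View pics/s4.png

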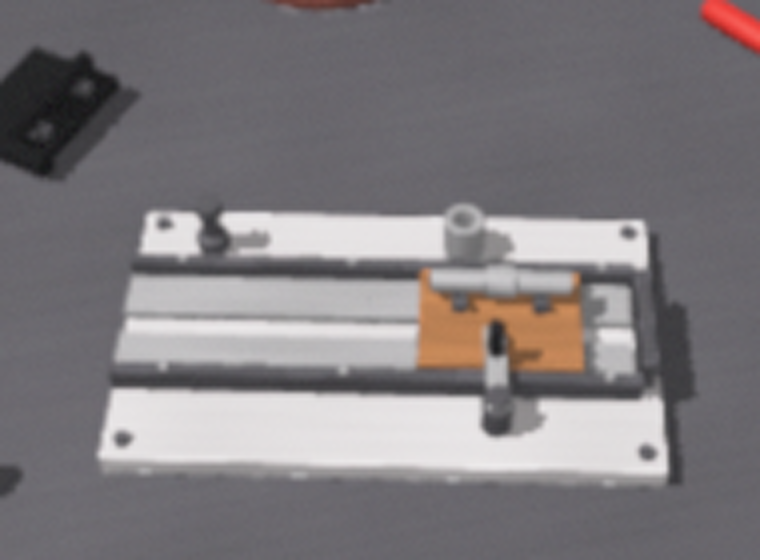

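The latch lies straight across the board's edge (pivot at crop 497,410, peg at 497,337), the board is level and seated, and the bushing and plug gauge have not moved.

```bash
python3 -c "
from cell import workorder;print(workorder.close_job())"
```

```text
the job is handed in; nothing more can be done
None
```

The job is handed in: the board sits level in its notches, the latch is against its hard stop across the board's edge, and the bushing and plug gauge stand where they were; I haven't seen the judge's result.

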